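Loosen the gravel in the hopper, then draw its sprung gate plunger and hold it open

ROBOT

A 6-joint arm with a two-finger parallel gripper is mounted at the origin on a cart in front of the work surface, level with it; the furniture and walls round the work are solid. World frame = base frame: x ahead of the robot, y to its left, z up, the work surface at z = 0. Lengths are in m, angles in rad, forces in N, time in s.
With the tool pointing down it reaches from about 0.35 to 0.775 m from the base axis. Payload 5.5 kg.
Tool frame: the origin (TCP) lies midway between the tips of the shut fingers; the grasp point (between the pads) lies 19 mm behind it; z points along the fingers, y is the line along which they close (so a half turn about z gives the same grasp; the last joint's range is limited). The gripper opens to 85 mm and grips with 20 to 120 N. Pads are 22 mm wide; open, the fingers measure 114 mm over their backs; the gripper's body (76 mm by 85 mm) begins 54 mm behind the grasp point. The pads swing forward as they close: fully open they stand 13 mm farther back than shut.
Start: joints at [-0.14, 0.313, 0.046, 1.304, 0, 1.431], TCP at [0.575, -0, 0.231] pointing down, gripper open.
Joint ranges: [-2.76, 2.76], [-0.86, 1.69], [-1.03, 1.26], [-2.2, 2.34], [-1.47, 1.5], [-3.14, 3.14]. Speed limits (rad/s): [2.57, 2.57, 3.14, 3.14, 3.14, 3.14].

INTERFACE

Orientations are given as a 3x3 rotation matrix whose columns are the frame's x, y, z axes.
In Python, from plant import r gives the robot as it stands.
- The arm moves only by the tool servo_tool, never from a script. Its argument "plan" is a list of rows, each a list of 7 numbers: the shift along the world's x, y, z in m, then the turn, a rotation vector about the world's x, y, z in degrees, then the opening, from 0 (shut) to 1 (fully open). In form: [[dx, dy, dz, wx, wy, wz, grip], ...]. A call has 1 to 8 rows; each row is the pose to reach, as a shift and turn from the pose commanded when the call began; what a row does not reach only later rows make up. A row lasts 1/8 s, in which the tool goes at most 62.5 mm and 10.7 degrees, less where a joint would pass 70% of its speed; a pose out of reach is approached as far as the arm can. A call with a gripper value outside its range is refused whole. The fingers move at their own pace and stop on an object; "force" is the grip in N (left out, the last holds). Time passes only in rows, so rows that repeat a pose let the fingers close. It gives the time, the measured TCP pose, the force, the opening and the grip force at its end, in the units of the state.
- r.read_state(): the state, without advancing time (a new reading comes with each control period).
- r.get_image(name): name is "scene" or "side" or "wrist"; returns a dict with "frame" (480x640x3 uint8, red, green, blue), "fx", "fy", "cx", "cy" (pixels), "dist_coeffs" ([k1, k2, p1, p2, k3] as OpenCV has them; the pictures are not rectified), "origin" and "attitude" of the camera in the world; the wrist camera has in their place "tool_from_camera" (4x4, takes a point from camera to tool coordinates, whose origin is the TCP and whose axes are the flange's). Camera axes: x right, y down, z forward; pixel columns grow to the right and rows downward; lengths in m; the calibration is good to about 2 mm. A picture is of the moment at which its call begins: read the wrist's pose just before it. There is no depth.
- r.close_job(): hands the job in; it is judged then, once.
The state is a dict: "t": time; "q": joint angles; "joint_vel": joint speeds; "effort": joint torques, N m; "eef_pos": TCP position; "tcp_rot": TCP orientation; "wrist_force": force on the tool from outside, world axes, zero at the start; "ft_torque": the same for the moment, N m; "gripper_width": finger opening in m; "finger_force": force on a finger pad.
Only numpy, scipy, OpenCV 4.12 (cv2) and the standard library are available. Lean on these libraries where they do the work, as an engineer would, in place of code of your own. Each camera call takes 0.05 s, during which the arm holds its last target. There are 200 camera calls.

TASK

Take the wooden-handled stirring rod out of its block and stir the gravel in the bottom of the steel hopper round and round until the pebbles have clearly shifted about, then one full turn more (three or four turns in all will do), and stand the rod back in its block. After that pull the sprung gate plunger by its red knob fully back to its stop, so that all the gravel drops into the bowl below, and finish while still holding it back there. Keep the plunger shut until the rod is back in its block, spill no gravel, leave the bowl where it stands and do not disturb the other things on the bench.

Things in the scene. Friction and masses are not known exactly. Their poses are not given: they have to be found in the camera images.
- hopper: Fixed gravel hopper on a stand; origin on the worktop under the hopper's axis, z up, x from the red knob through the hopper to the column. Blue base plate from 78 mm before to 122 mm behind the origin, 150 mm wide, 12 mm high; steel column (24 mm thick, 180 mm high) 98 mm behind the axis; open steel cone, 118 mm wide inside at the rim, 50 mm at its foot; outlet 84 mm above the worktop.
- hopper_mouth (a point): Centre of the hopper's rim, on its axis, 172 mm above the worktop; axes as hopper. The rolled rim is 129 mm across outside and is the hopper's highest edge (2 mm above this point).
- hopper_throat (a point): On the hopper's axis at the foot of the cone (bore 50 mm), 114 mm above the worktop, 2 mm above the flat top of the shut plunger, on which the pebbles lie one to two deep (centres 4 to 11 mm above this point). The inner wall is 26 mm from the axis at this height, then slopes out: about 57 mm from the axis 38 mm higher. Axes as hopper.
- plunger (a joint): Sprung gate plunger, slide: 0 = shut, its flat brass tongue right across the outlet and its nose seated in the brass-framed slot on the far side; grows as it is pulled level along the hopper's -x; 0.058 = fully back at its stop, nose clear of the outlet, the pebbles drop through. The spring pulls it shut with about 4.5 N at 0, 10 N fully back; let go, it snaps shut.
- plunger_grip (a point): Middle of the plunger's bare level stem (16 mm thick, 33 mm long, along the hopper's x), 102 mm above the worktop, 127 mm before (-x) the hopper's axis when shut; moves with the plunger. The red knob, a disc 38 mm across, 10 mm thick, begins 14 mm from here on the -x side: fingers across the stem can pull against it. When shut, the fixed housing ends 21 mm from here on the +x side.
- plunger_nose (a point): Tip of the plunger's brass tongue (49 mm wide, 20 mm thick), on its centre line; 34 mm behind the hopper's axis, through the seat slot, when shut.
- bowl: Small steel bowl, 125 mm across, 55 mm high, open, standing loose on the base plate under the spout; origin at the centre of its underside, z up.
- rod: Stirring rod, 90 g, upright in its block at the start. Origin at its lower tip, z along it to the handle. Steel 11 mm thick up to 68 mm, brass ferrule 17 mm thick to 74 mm, square wooden handle 18 x 18 mm from 74 to 148 mm (faces along the rod's x and y), rounded top at 157 mm.
- rod_tip (a point): Lower tip of the rod (the rod's origin).
- rod_grip (a point): Middle of the rod's wooden handle's lower half, 100 mm above the tip: the place to grip.
- rod_stand: Beech block 60 x 60 x 55 mm, fixed to the bench, with one round hole in its top; origin at the centre of its underside, z up, yaw as the rod's at the start.
- stand_hole (a point): Centre of the hole's mouth in the block's top, 55 mm above the worktop. The hole is 17 mm wide, widened to 27 mm by a chamfer over its top 5 mm, 45 mm deep; the rod stands on its floor.
- sample_tin: Bystander: aluminium sample tin with lid, 66 mm across, 46 mm high; origin under its centre.
- timer: Bystander: black stopwatch, 71 x 60 x 19 mm, lying flat.
- brush: Bystander: bristle brush with wooden handle, 212 x 41 x 19 mm, lying flat.
- crucible: Bystander: white porcelain crucible, 44 mm across, 37 mm high.
- pebble_1: One of seven rounded gravel pebbles in grey and tan, about 15 x 15 x 14 mm, 10 g, loose in the bottom of the hopper; origin at its centre.
- pebble_2: One of seven rounded gravel pebbles in grey and tan, about 15 x 15 x 14 mm, 10 g, loose in the bottom of the hopper; origin at its centre.
- pebble_3: One of seven rounded gravel pebbles in grey and tan, about 15 x 15 x 14 mm, 10 g, loose in the bottom of the hopper; origin at its centre.
- pebble_4: One of seven rounded gravel pebbles in grey and tan, about 15 x 15 x 14 mm, 10 g, loose in the bottom of the hopper; origin at its centre.
- pebble_5: One of seven rounded gravel pebbles in grey and tan, about 15 x 15 x 14 mm, 10 g, loose in the bottom of the hopper; origin at its centre.
- pebble_6: One of seven rounded gravel pebbles in grey and tan, about 15 x 15 x 14 mm, 10 g, loose in the bottom of the hopper; origin at its centre.
- pebble_7: One of seven rounded gravel pebbles in grey and tan, about 15 x 15 x 14 mm, 10 g, loose in the bottom of the hopper; origin at its centre.
Mind the look-alikes: they are no part of the job. Of the things that look like the rod, the smaller one is meant. Of the things that look like the rod_stand, the smaller one is meant.

How it is judged:
On the way, in this order (a step that is already met when the one before it is completed fails the run):
1. the rod's tip is in the bottom of the hopper, among the pebbles (horizontal distance between rod_tip and hopper_mouth below 0.04 m and z of rod_tip in the frame of hopper_throat below 0.015 m), for 0.05 s.
2. the rod has shifted the pebbles (at least 4 of 7 by 8 mm or more) and its tip is on the column side of the hopper's axis, at least 5 mm off it (all of step 1 and (((distance of pebble_1 from where it was at the start of the episode above 0.008 m or distance of pebble_2 from where it was at the start of the episode above 0.008 m or distance of pebble_3 from where it was at the start of the episode above 0.008 m or distance of pebble_4 from where it was at the start of the episode above 0.008 m) and distance of each of pebble_5, pebble_6, pebble_7 from where it was at the start of the episode above 0.008 m) or ((distance of each of pebble_1, pebble_2 from where it was at the start of the episode above 0.008 m or distance of each of pebble_1, pebble_3 from where it was at the start of the episode above 0.008 m or distance of each of pebble_1, pebble_4 from where it was at the start of the episode above 0.008 m or distance of each of pebble_2, pebble_3 from where it was at the start of the episode above 0.008 m or distance of each of pebble_2, pebble_4 from where it was at the start of the episode above 0.008 m or distance of each of pebble_3, pebble_4 from where it was at the start of the episode above 0.008 m) and (distance of each of pebble_5, pebble_6 from where it was at the start of the episode above 0.008 m or distance of each of pebble_5, pebble_7 from where it was at the start of the episode above 0.008 m or distance of each of pebble_6, pebble_7 from where it was at the start of the episode above 0.008 m)) or ((distance of each of pebble_1, pebble_2, pebble_3 from where it was at the start of the episode above 0.008 m or distance of each of pebble_1, pebble_2, pebble_4 from where it was at the start of the episode above 0.008 m or distance of each of pebble_1, pebble_3, pebble_4 from where it was at the start of the episode above 0.008 m or distance of each of pebble_2, pebble_3, pebble_4 from where it was at the start of the episode above 0.008 m) and (distance of pebble_5 from where it was at the start of the episode above 0.008 m or distance of pebble_6 from where it was at the start of the episode above 0.008 m or distance of pebble_7 from where it was at the start of the episode above 0.008 m)) or distance of each of pebble_1, pebble_2, pebble_3, pebble_4 from where it was at the start of the episode above 0.008 m) and x of rod_tip in the frame of hopper_throat above 0.005 m).
3. still stirring: the tip passes to the knob side of the axis, at least 5 mm off it (all of step 1 and x of rod_tip in the frame of hopper_throat below -0.005 m).
4. still stirring: the tip comes round to the column side again (all of step 1 and x of rod_tip in the frame of hopper_throat above 0.005 m).
5. the rod stands in its block again, let go (horizontal distance between rod_tip and stand_hole below 0.008 m and z of rod_tip in the frame of stand_hole below -0.038 m and angle between rod's own z axis and vertical below 0.25 rad and contact force between rod and the fingers below 0.05 N), for 0.2 s.
6. the plunger is held fully back (value of joint plunger above 0.053 m and contact force between plunger and the fingers above 2 N), for 0.5 s.
At the end, for the whole second after the job is handed in: the gripper (contact over 2 N) holds the plunger still at 53 mm or more of 58 mm; all seven pebbles lie in the bowl (within 58 mm of its centre, below the rim); the rod stands free in its block, within 8 mm of the hole's middle, 38 mm deep or more; the bowl is within 12 mm of its start (all of step 5 and all of step 6 and velocity of joint plunger between -0.01 and 0.01 m/s and horizontal distance between each of pebble_1, pebble_2, pebble_3, pebble_4, pebble_5, pebble_6, pebble_7 and bowl below 0.058 m and z of each of pebble_1, pebble_2, pebble_3, pebble_4, pebble_5, pebble_6, pebble_7 in the frame of bowl below 0.045 m and distance of bowl from where it was at the start of the episode below 0.012 m); the arm keeps its last pose, push and grip.
It fails at once if the plunger is drawn (over 10 mm) while the rod is out of its block (value of joint plunger above 0.01 m and not (horizontal distance between rod_tip and stand_hole below 0.008 m and z of rod_tip in the frame of stand_hole below -0.038 m and angle between rod's own z axis and vertical below 0.25 rad)).
It fails at once if gravel is spilled: a pebble lies outside the hopper and the bowl (horizontal distance between pebble_1 and hopper above 0.072 m or horizontal distance between pebble_2 and hopper above 0.072 m or horizontal distance between pebble_3 and hopper above 0.072 m or horizontal distance between pebble_4 and hopper above 0.072 m or horizontal distance between pebble_5 and hopper above 0.072 m or horizontal distance between pebble_6 and hopper above 0.072 m or horizontal distance between pebble_7 and hopper above 0.072 m).
It fails at once if the bowl is shoved away or tipped (distance of bowl from where it was at the start of the episode above 0.025 m or angle between bowl's own z axis and vertical above 0.35 rad).
It fails at once if another thing on the bench is disturbed (moved over 20 mm) (distance of any of sample_tin, timer, brush, crucible from where it was at the start of the episode above 0.02 m).
It also fails if it takes over 72 s, if anything falls off the work surface, if the arm or the gripper's body presses on something with over 40 N, if the wrist force passes 120 N, or if a joint passes its speed limit or range.

## Working session

There is one attempt and no reset: what is moved stays moved. The work goes in short steps, Python scripts to look and compute and a tool call to move; the robot and the scene stay as the last step left them, time stands still between calls to the robot, and variables do not carry over. Pictures are saved under pics/ and viewed, at most 10 in all, crops included, and the job is handed in when it is done.

Besides the shell and the picture viewer there is one more tool, called after "Emit:" as name([rows], argument=value, ...), one row to a line, values as JSON. servo_tool: Moves the arm, as the interface text tells. Its arguments: {"type":"object","properties":{"plan":{"type":"array","items":{"type":"array","items":{"type":"number"}}},"force":{"type":"number"}},"required":["plan"]}

```bash
mkdir -p pics; ls; python3 - <<'E'
from plant import r
import cv2,numpy as np
for n in("scene","side"):
    d=r.get_image(n); cv2.imwrite(f"pics/{n}0.png",d["frame"][:,:,::-1])
    print(n,d["fx"],d["cx"],d["dist_coeffs"],d["origin"],np.round(d["attitude"],3).tolist())
s=r.read_state();print(s)
E
```

```text
pics
scene 477.4487222030122 322.4114173880797 [0.04442503 0.         0.         0.         0.        ] [0.73824364 0.61542639 0.82059578] [[-0.957, 0.232, -0.175], [0.29, 0.736, -0.612], [-0.013, -0.636, -0.772]]
side 437.53405306098085 325.152313700912 [-0.04194207  0.          0.          0.          0.        ] [0.22828798 0.75356228 0.6025697 ] [[-0.906, -0.212, 0.367], [-0.424, 0.467, -0.776], [-0.007, -0.858, -0.513]]
{'t': 0.1, 'q': array([-1.39590001e-01,  3.13913040e-01,  4.50968503e-02,  1.30362506e+00,
        1.52327584e-05,  1.43116841e+00]), 'joint_vel': array([ 0.00041685, -0.00337554,  0.00193301,  0.00174811, -0.00098657,
        0.00050361]), 'effort': array([ 3.58776997e-03, -4.81727242e+01,  2.99244744e+01,  1.27543980e-02,
       -1.12281841e-04,  1.60051752e-05]), 'eef_pos': array([5.74536770e-01, 6.58245138e-05, 2.30506778e-01]), 'tcp_rot': array([[-3.77031065e-05,  9.99998676e-01, -1.62680595e-03],
       [ 9.99999970e-01,  3.81000228e-05,  2.43954762e-04],
       [ 2.44016420e-04, -1.62679670e-03, -9.99998647e-01]]), 'wrist_force': array([ 0.50080372, -0.03330874,  0.50999601]), 'ft_torque': array([-0.01421047,  0.00080532, -0.05140094]), 'finger_force': 0.0, 'gripper_width': 0.0850004621780153}
```

View pics/scene0.png

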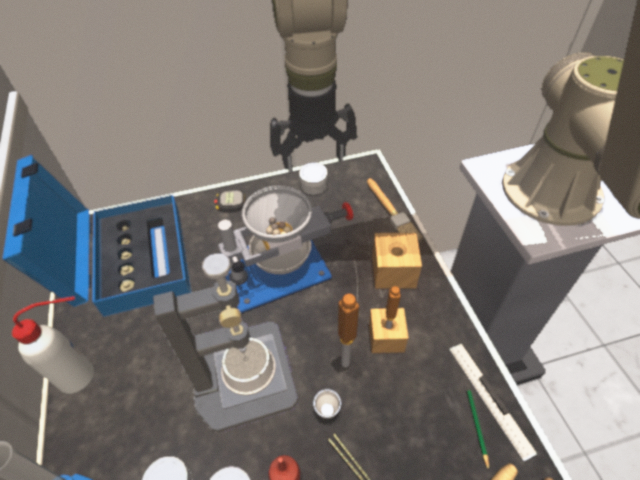

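View pics/side0.png

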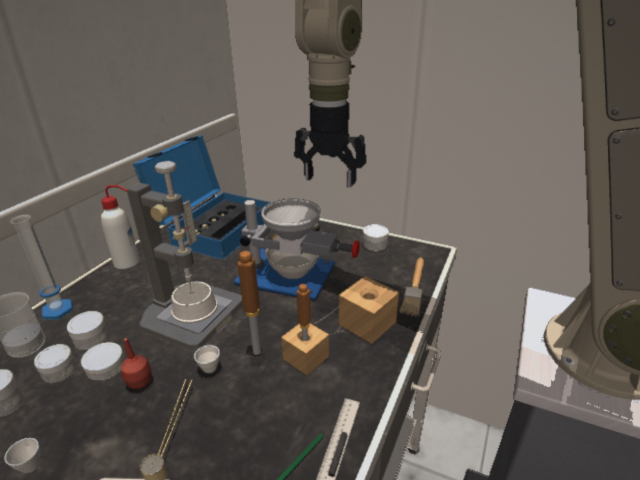

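Rod candidates in the scene view are the short rod (394,300) standing in the small block (389,330) and the tall rod (348,330) standing alone. Block candidates are the small one (389,330) and the larger empty one (397,262). By the description I choose the short rod and small block, and I'll check that choice in a close crop.

```bash
cat > h.py <<'E'
from plant import r
import cv2,numpy as np
def ray(d,uv):
    K=np.array([[d["fx"],0,d["cx"]],[0,d["fy"],d["cy"]],[0,0,1]])
    p=cv2.undistortPoints(np.array([[uv]],float),K,np.array(d["dist_coeffs"]))[0,0]
    if "origin" in d: o,R=np.array(d["origin"]),np.array(d["attitude"])
    else:
        s=d["s"]; T=np.array(d["tool_from_camera"]); o=s["eef_pos"]+s["tcp_rot"]@T[:3,3]; R=s["tcp_rot"]@T[:3,:3]
    v=R@np.array([p[0],p[1],1]); return o,v/np.linalg.norm(v)
def tri(rs):
    A=0;b=0
    for o,v in rs:
        P=np.eye(3)-np.outer(v,v);A=A+P;b=b+P@o
    x=np.linalg.solve(A,b); return x,[np.linalg.norm(np.cross(x-o,v)) for o,v in rs]
def onz(ro,z): o,v=ro; return o+v*(z-o[2])/v[2]
def img(n):
    s=r.read_state(); d=dict(r.get_image(n)); d["s"]=s; return d
def proj(d,P):
    K=np.array([[d["fx"],0,d["cx"]],[0,d["fy"],d["cy"]],[0,0,1]])
    if "origin" in d: o,R=np.array(d["origin"]),np.array(d["attitude"])
    else:
        s=d["s"]; T=np.array(d["tool_from_camera"]); o=s["eef_pos"]+s["tcp_rot"]@T[:3,3]; R=s["tcp_rot"]@T[:3,:3]
    q=(np.atleast_2d(P)-o)@R
    return cv2.projectPoints(q,np.zeros(3),np.zeros(3),K,np.array(d["dist_coeffs"]))[0][:,0]
E
python3 - <<'E'
from h import *
a=cv2.imread("pics/scene0.png");b=cv2.imread("pics/side0.png")
def c(i,x,y):
    return cv2.resize(i[y:y+100,x:x+130],None,fx=3,fy=3,interpolation=cv2.INTER_CUBIC)
t=np.vstack([np.hstack([c(a,330,260),c(b,235,275)]),np.hstack([c(a,230,180),c(b,235,190)])])
cv2.imwrite("pics/c1.png",t)
E
```

```text
(no output)
```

View pics/c1.png

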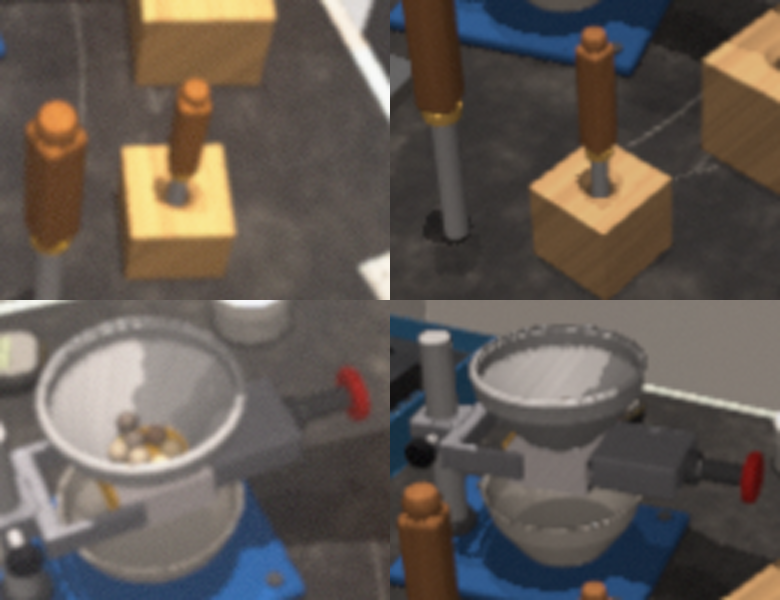

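The crop confirms the short rod stands in the small block (scene about (394,289), side about (303,286)). The pebbles show at the hopper's foot and the red knob is at scene (347,211), side (356,249).

```bash
python3 - <<'E'
from h import *
A=img("scene");B=img("side")
f=lambda ox,oy,p:(ox+p[0]/3,oy+p[1]/3)
for d,ox,oy,c in((A,330,260,[(122,147),(222,145),(235,235),(126,238)]),(B,235,275,[(140,187),(210,145),(281,183),(213,232)])):
    P=np.array([onz(ray(d,f(ox,oy,p)),.055) for p in c]);print(P.round(4).tolist(),P.mean(0).round(4),[np.degrees(np.arctan2(*(P[(i+1)%4]-P[i])[1::-1])).round(1) for i in range(4)],[np.linalg.norm(P[(i+1)%4]-P[i]).round(4) for i in range(4)])
print("rodtop",tri([ray(A,f(330,260,(197,84))),ray(B,f(235,275,(205,32)))]))
print("knob",tri([ray(A,f(230,180,(352,94))),ray(B,f(235,190,(362,177)))]))
print("ferrule",tri([ray(A,f(330,260,(182,172))),ray(B,f(235,275,(208,153)))]))
from scipy.optimize import least_squares
for d,ox,oy,c in((A,230,180,[(36,98),(244,98),(128,18),(150,176),(60,48),(210,42),(80,158)]),(B,235,190,[(79,72),(258,68),(168,25),(165,118),(110,105),(230,102)])):
    P=np.array([onz(ray(d,f(ox,oy,p)),.171)[:2] for p in c])
    q=least_squares(lambda v:np.hypot(*(P-v[:2]).T)-v[2],[*P.mean(0),.06]);print("rim",q.x.round(4),(q.fun*1e3).round(1))
w=img("wrist");cv2.imwrite("pics/w0.png",w["frame"][:,:,::-1]);print(np.round(w["tool_from_camera"],3).tolist(),w["fx"])
E
```

```text
[[0.5332, 0.209, 0.055], [0.4746, 0.2257, 0.055], [0.4911, 0.2832, 0.055], [0.5523, 0.2665, 0.055]] [0.5128 0.2461 0.055 ] [np.float64(164.1), np.float64(74.0), np.float64(-15.3), np.float64(-108.4)] [np.float64(0.0609), np.float64(0.0599), np.float64(0.0635), np.float64(0.0605)]
[[0.5463, 0.2661, 0.055], [0.5255, 0.2161, 0.055], [0.4718, 0.2281, 0.055], [0.4903, 0.2804, 0.055]] [0.5085 0.2477 0.055 ] [np.float64(-112.5), np.float64(167.3), np.float64(70.5), np.float64(-14.3)] [np.float64(0.0542), np.float64(0.055), np.float64(0.0555), np.float64(0.0578)]
rodtop (array([0.51057363, 0.24319477, 0.16512383]), [np.float64(0.00017641083085015864), np.float64(0.0001764108308501071)])
knob (array([0.51035792, 0.00605689, 0.10031898]), [np.float64(0.0006406445125611232), np.float64(0.0006406445125612364)])
ferrule (array([0.51121313, 0.2461217 , 0.07770472]), [np.float64(0.0009023494260182953), np.float64(0.0009023494260183045)])
rim [0.6568 0.0264 0.0633] [-0.7  1.1  2.   2.8  1.3 -3.5 -3.1]
rim [0.6497 0.031  0.0674] [-3.1 -4.2  3.6  5.2 -1.9  0.4]
[[0.0, -0.957, -0.291, 0.073], [1.0, 0.0, -0.001, 0.001], [0.001, -0.291, 0.957, -0.142], [0.0, 0.0, 0.0, 1.0]] 419.23610108855564
```

```bash
python3 - <<'E'
from h import *
A=img("scene");B=img("side")
for n,a,b in(("tall base",(346,367),(256,353)),("tall top",(348.5,299),(247,257)),("bigblock hole",(397,249),(370,295))):print(n,tri([ray(A,a),ray(B,b)]))
E
```

```text
tall base (array([ 6.01722639e-01,  2.76087969e-01, -4.17159088e-04]), [np.float64(0.0022135439747021954), np.float64(0.0022135439747022253)])
tall top (array([0.60050329, 0.26673131, 0.21144892]), [np.float64(0.00019993066921314325), np.float64(0.00019993066921303069)])
bigblock hole (array([0.43969074, 0.10482715, 0.06947085]), [np.float64(0.0001722065103161595), np.float64(0.0001722065103161904)])
```

Emit:
servo_tool([
  [-0.02,0.05,0.03,0,0,-3,1],
  [-0.04,0.1,0.03,0,0,-8,1],
  [-0.06,0.15,0.03,0,0,-15.5,1],
  [-0.064,0.18,0.03,0,0,-15.5,1],
  [-0.064,0.18,0.03,0,0,-15.5,1],
])

```text
t: 0.98
eef_pos: [0.5104, 0.1819, 0.2615]
tcp_rot: [[0.264, 0.965, 0.0], [0.965, -0.264, 0.0], [0.0, 0.0, -1.0]]
wrist_force: [-0.3, -0.2, 0.4]
gripper_width: 0.0854
finger_force: 0.0
```

```bash
python3 - <<'E'
from h import *
w=img("wrist");cv2.imwrite("pics/w1.png",w["frame"][:,:,::-1])
print(w["s"]["eef_pos"], proj(w,[[.511,.245,.167],[.511,.245,.055],[.653,.029,.174],[.51,.006,.102]]))
E
```

```text
[0.51043163 0.18189904 0.2614943 ] [[285.18679016 136.23690912]
 [295.43628468 128.67571697]
 [587.33430806 406.48202713]
 [369.05751056 409.00443257]]
```

View pics/w1.png

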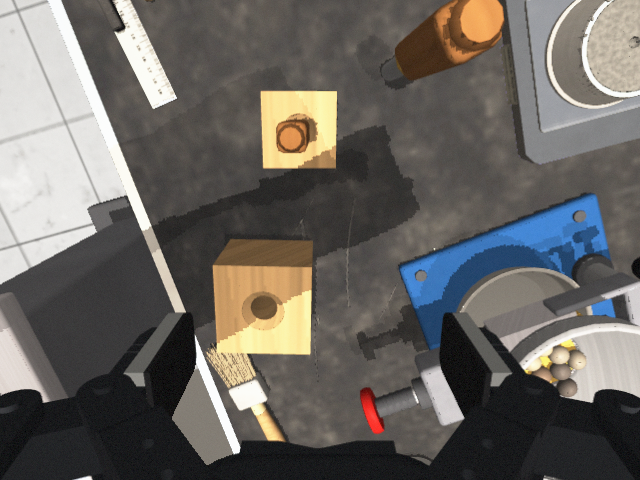

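The wrist view shows the rod top at (291,136) against a predicted (285,136), and the block's top is square to the image. The rod is therefore 3 mm farther right, at about (0.514, 0.244), and the yaw is right.

Emit:
servo_tool([
  [0.0035,0.04,0,0,0,0,0.65],
  [0.0035,0.0625,0,0,0,0,0.65],
  [0.0035,0.0625,-0.05,0,0,0,0.65],
  [0.0035,0.0625,-0.1,0,0,0,0.65],
  [0.0035,0.0625,-0.14,0,0,0,0.65],
  [0.0035,0.0625,-0.16,0,0,0,0.65],
  [0.0035,0.0625,-0.16,0,0,0,0.65],
])

```text
t: 1.9
eef_pos: [0.5136, 0.2408, 0.0994]
tcp_rot: [[0.269, 0.963, -0.004], [0.963, -0.269, -0.002], [-0.003, -0.003, -1.0]]
wrist_force: [0.2, 0.6, 1.0]
gripper_width: 0.0558
finger_force: 0.0
```

Emit:
servo_tool([
  [0,0,0,0,0,0,0.1],
  [0,0,0,0,0,0,0.1],
  [0,0,0,0,0,0,0.1],
  [0,0,0,0,0,0,0],
], force=70)

```text
t: 2.4
eef_pos: [0.5153, 0.2428, 0.1029]
tcp_rot: [[0.267, 0.964, 0.002], [0.964, -0.267, 0.001], [0.001, 0.002, -1.0]]
wrist_force: [-1.3, 0.4, 6.0]
gripper_width: 0.0173
finger_force: 68.4
```

Emit:
servo_tool([
  [0,0,0.02,0,0,0,0],
  [0,0,0.06,0,0,0,0],
  [0,0,0.11,0,0,0,0],
  [0,0,0.16,0,0,0,0],
  [0.02,-0.03,0.2,0,0,0,0],
  [0.05,-0.07,0.2,0,0,0,0],
  [0.08,-0.12,0.2,0,0,0,0],
  [0.11,-0.155,0.2,0,0,0,0],
])

```text
t: 3.4
eef_pos: [0.6254, 0.0856, 0.3017]
tcp_rot: [[0.268, 0.963, 0.001], [0.963, -0.268, -0.0], [-0.0, 0.001, -1.0]]
wrist_force: [1.0, 0.6, -1.1]
gripper_width: 0.0176
finger_force: 68.0
```

Emit:
servo_tool([
  [0,0,0,0,0,0,0],
  [0,0,0,0,0,0,0],
])

```text
t: 3.65
eef_pos: [0.6242, 0.0876, 0.3011]
tcp_rot: [[0.268, 0.964, -0.001], [0.964, -0.268, 0.0], [-0.0, -0.001, -1.0]]
wrist_force: [-0.6, -0.4, -0.6]
gripper_width: 0.0172
finger_force: 68.2
```

```bash
python3 - <<'E'
from h import *
w=img("wrist");cv2.imwrite("pics/w2.png",w["frame"][:,:,::-1])
s=w["s"];print(s["eef_pos"],s["gripper_width"])
x=np.array([np.cos(.16),np.sin(.16),0]);h=np.array([.653,.029,0])
print(proj(w,[h+[0,0,.174],h+[0,0,.112],[.51,.006,.102],h-.127*x+[0,0,.102]]).round(1))
import pickle;pickle.dump(w,open("w2.pkl","wb"))
E
```

```text
[0.62424051 0.08755791 0.3010565 ] 0.01719451806649221
[[377.4 295.2]
 [367.4 264.4]
 [218.5 323.1]
 [235.9 315.8]]
```

View pics/w2.png

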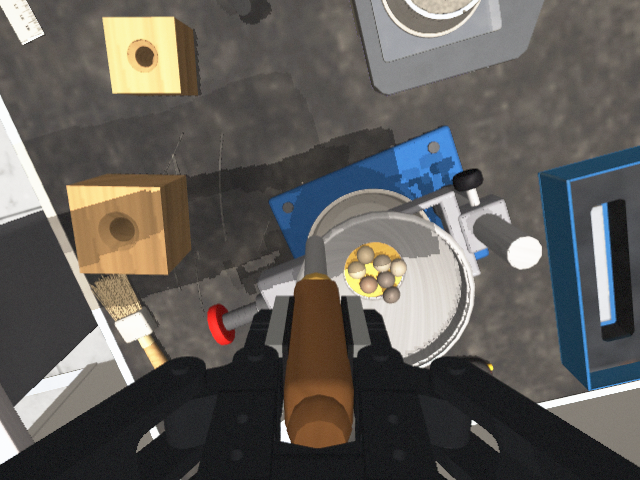

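```bash
python3 - <<'E'
from h import *
import pickle
w=pickle.load(open("w2.pkl","rb"))
col=onz(ray(w,(525,252)),.18);kn=onz(ray(w,(221,324)),.102)
print("col",col,"knob",kn,np.linalg.norm((col-kn)[:2]),np.degrees(np.arctan2(*(col-kn)[1::-1])))
print("hop by axis",kn+(col-kn)*146/244)
print("throat",onz(ray(w,(375,271)),.112))
c=cv2.resize(w["frame"][190:400,200:560,::-1],None,fx=2.2,fy=2.2,interpolation=cv2.INTER_CUBIC);cv2.imwrite("pics/c2.png",c)
E
```

```text
col [0.75412922 0.03609031 0.18      ] knob [0.51193071 0.00454773 0.102     ] 0.24424384489651735 7.420118951343557
hop by axis [0.65685277 0.02342157 0.14867213]
throat [0.65782581 0.02148819 0.112     ]
```

View pics/c2.png

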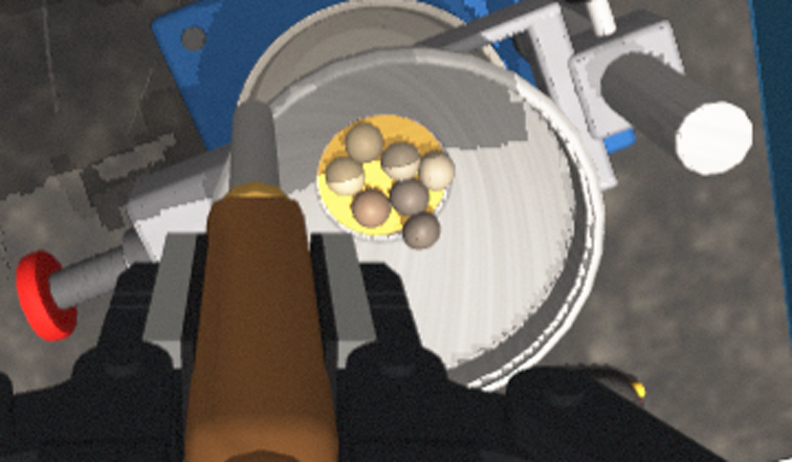

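The throat disc, knob and column all agree: hopper axis at (0.657, 0.0225), yaw 7.4°. The rod hangs straight in the grip. I'll enter on the knob side of the axis.

Emit:
servo_tool([
  [0.012,-0.035,0,0,0,0,0],
  [0.023,-0.0665,0,0,0,0,0],
  [0.023,-0.0665,-0.02,0,0,0,0],
  [0.023,-0.0665,-0.045,0,0,0,0],
  [0.023,-0.0665,-0.06,0,0,0,0],
  [0.023,-0.0665,-0.07,0,0,0,0],
  [0.023,-0.0665,-0.075,0,0,0,0],
  [0.023,-0.0665,-0.08,0,0,0,0],
])

```text
t: 4.7
eef_pos: [0.6479, 0.0212, 0.2218]
tcp_rot: [[0.267, 0.964, 0.001], [0.964, -0.267, -0.0], [0.0, 0.001, -1.0]]
wrist_force: [-0.1, -0.2, -1.7]
gripper_width: 0.0171
finger_force: 68.3
```

Emit:
servo_tool([
  [-0.0035,0.001,-0.004,0,0,0,0],
  [0.0,-0.008,-0.006,0,0,0,0],
  [0.0095,-0.012,-0.008,0,0,0,0],
  [0.0185,-0.008,-0.01,0,0,0,0],
  [0.0225,0.001,-0.01,0,0,0,0],
  [0.0185,0.0105,-0.01,0,0,0,0],
  [0.0095,0.0145,-0.01,0,0,0,0],
  [0.0,0.0105,-0.01,0,0,0,0],
])

```text
t: 5.7
eef_pos: [0.6519, 0.0311, 0.216]
tcp_rot: [[0.267, 0.964, 0.013], [0.964, -0.267, -0.0], [0.003, 0.013, -1.0]]
wrist_force: [6.7, 3.5, 11.3]
gripper_width: 0.0173
finger_force: 70.1
```

Emit:
servo_tool([
  [-0.0035,-0.0095,0.002,0,0,0,0],
  [0,-0.0185,0.002,0,0,0,0],
  [0.0095,-0.022,0.002,0,0,0,0],
  [0.0185,-0.0185,0.002,0,0,0,0],
  [0.0225,-0.0095,0.002,0,0,0,0],
  [0.0185,0,0.002,0,0,0,0],
  [0.0095,0.004,0.002,0,0,0,0],
  [0,0,0.002,0,0,0,0],
])

```text
t: 6.7
eef_pos: [0.6501, 0.0318, 0.2142]
tcp_rot: [[0.267, 0.964, 0.007], [0.964, -0.267, 0.001], [0.003, 0.006, -1.0]]
wrist_force: [8.9, 1.9, 5.7]
gripper_width: 0.0169
finger_force: 69.7
```

```bash
python3 - <<'E'
from h import *
w=img("wrist");s=img("scene")
print(w["s"]["eef_pos"],w["s"]["wrist_force"],w["s"]["gripper_width"])
a=cv2.resize(w["frame"][150:400,180:480,::-1],(480,400));b=cv2.resize(s["frame"][140:300,200:320,::-1],(300,400),interpolation=cv2.INTER_CUBIC)
cv2.imwrite("pics/c3.png",np.hstack([a,b]))
E
```

```text
[0.65014365 0.03179688 0.21420581] [8.88697819 1.87194765 5.71232144] 0.01691112293543918
```

View pics/c3.png

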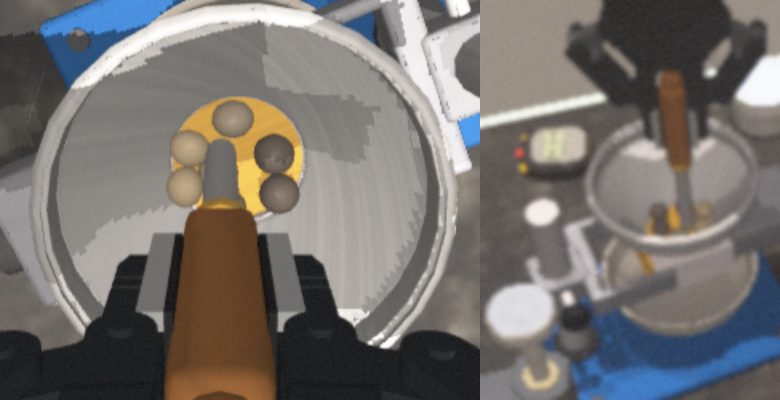

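The tip is among the pebbles at about (220,150) in the left half and they have clearly spread. Two or more turns to go.

Emit:
servo_tool([
  [-0.0035,-0.0095,0,0,0,0,0],
  [0,-0.0185,0,0,0,0,0],
  [0.0095,-0.022,0,0,0,0,0],
  [0.0185,-0.0185,0,0,0,0,0],
  [0.0225,-0.0095,0,0,0,0,0],
  [0.0185,0,0,0,0,0,0],
  [0.0095,0.004,0,0,0,0,0],
  [0,0,0,0,0,0,0],
])

```text
t: 7.8
eef_pos: [0.6458, 0.0324, 0.2123]
tcp_rot: [[0.266, 0.964, -0.003], [0.964, -0.266, 0.001], [0.0, -0.003, -1.0]]
wrist_force: [0.1, 0.1, -0.7]
gripper_width: 0.0169
finger_force: 69.0
```

Emit:
servo_tool([
  [-0.0035,-0.0095,0,0,0,0,0],
  [0,-0.0185,0,0,0,0,0],
  [0.0095,-0.022,0,0,0,0,0],
  [0.0185,-0.0185,0,0,0,0,0],
  [0.0225,-0.0095,0,0,0,0,0],
  [0.0185,0,0,0,0,0,0],
  [0.0095,0.004,0,0,0,0,0],
  [0,0,0,0,0,0,0],
])

```text
t: 8.8
eef_pos: [0.6464, 0.0324, 0.2132]
tcp_rot: [[0.266, 0.964, -0.001], [0.964, -0.266, 0.0], [0.0, -0.001, -1.0]]
wrist_force: [-0.1, -0.4, -1.0]
gripper_width: 0.0178
finger_force: 69.0
```

Emit:
servo_tool([
  [-0.0035,-0.0095,0,0,0,0,0],
  [0,-0.0185,0,0,0,0,0],
  [0.0095,-0.022,0,0,0,0,0],
  [0.0185,-0.0185,0,0,0,0,0],
  [0.0225,-0.0095,0,0,0,0,0],
  [0.0205,-0.005,0,0,0,0,0],
  [0.0205,-0.005,0,0,0,0,0],
])

```text
t: 9.68
eef_pos: [0.668, 0.0264, 0.2129]
tcp_rot: [[0.267, 0.964, -0.0], [0.964, -0.267, -0.0], [-0.0, -0.0, -1.0]]
wrist_force: [-0.0, 0.5, -1.5]
gripper_width: 0.0171
finger_force: 69.2
```

Emit:
servo_tool([
  [-0.008,-0.003,0.01,0,0,0,0],
  [-0.01,-0.004,0.03,0,0,0,0],
  [-0.01,-0.004,0.06,0,0,0,0],
  [-0.01,-0.004,0.095,0,0,0,0],
  [-0.02,0.02,0.095,0,0,0,0],
  [-0.045,0.065,0.095,0,0,0,0],
  [-0.07,0.11,0.095,0,0,0,0],
  [-0.095,0.155,0.095,0,0,0,0],
])

```text
t: 10.68
eef_pos: [0.571, 0.183, 0.3077]
tcp_rot: [[0.267, 0.964, -0.001], [0.964, -0.267, 0.0], [-0.0, -0.001, -1.0]]
wrist_force: [-0.1, -0.1, -1.2]
gripper_width: 0.0174
finger_force: 69.4
```

Emit:
servo_tool([
  [-0.03,0.03,0,0,0,0,0],
  [-0.059,0.06,0,0,0,0,0],
  [-0.059,0.06,0,0,0,0,0],
  [-0.059,0.06,0,0,0,0,0],
])

```text
t: 11.18
eef_pos: [0.5135, 0.2416, 0.3081]
tcp_rot: [[0.266, 0.964, 0.0], [0.964, -0.266, -0.0], [-0.0, 0.0, -1.0]]
wrist_force: [0.2, 0.0, -2.0]
gripper_width: 0.0172
finger_force: 69.3
```

```bash
python3 - <<'E'
from h import *
w=img("wrist");s=img("scene");e=img("side")
p=w["s"]["eef_pos"];print(p,w["s"]["gripper_width"],w["s"]["finger_force"])
def mk(d,P,c):
    for q in proj(d,P): cv2.circle(d["frame"],tuple(int(round(v*1)) for v in q),1,c,-1)
for d in(s,e):
    print(proj(d,[p-[0,0,.093],[.514,.244,.055],p+[0,0,.064]]).round(1))
print(proj(w,[p-[0,0,.093],[.514,.244,.055]]).round(1))
f=lambda d,P:tuple((proj(d,[P])[0]-[65,75]).astype(int))
o=[]
for d in(s,e):
    x,y=f(d,p-[0,0,.08]);print("org",x,y);o.append(cv2.resize(d["frame"][y:y+150,x:x+130,::-1],None,fx=3,fy=3,interpolation=cv2.INTER_CUBIC))
cv2.imwrite("pics/c4.png",np.hstack(o))
cv2.imwrite("pics/w4.png",w["frame"][:,:,::-1])
E
```

```text
[0.51349962 0.24157029 0.30809724] 0.01721151966771218 69.28489208221436
[[396.9 270. ]
 [387.6 322.6]
 [410.  199.6]]
[[301.2 259.5]
 [303.6 334.8]
 [297.3 167.2]]
[[314.7 243.1]
 [315.6 190.3]]
org 332 190
org 235 177
```

View pics/c4.png

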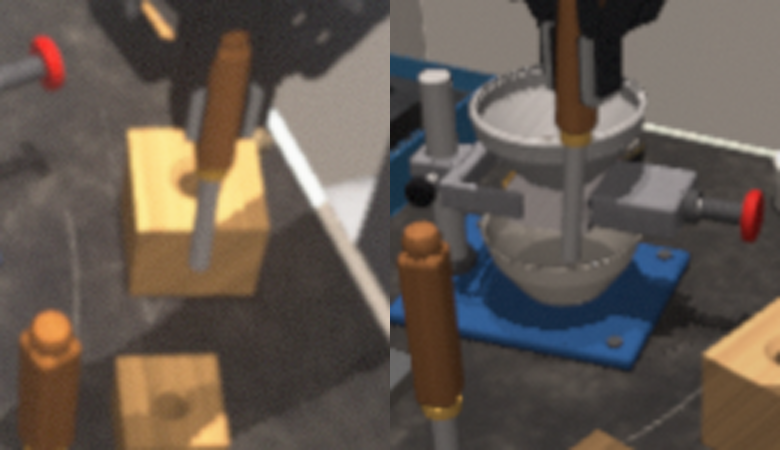

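View pics/w4.png

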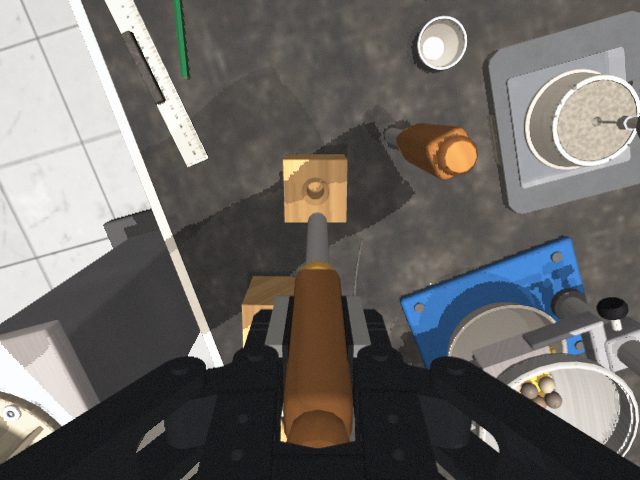

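The tip sits off plumb (scene about (398,279), side about (295,264), wrist about (317,214)), so the rod has swung in the pads about the closing axis. I'll measure the tilt. The hole is at (315,189) in the wrist view, about as predicted.

```bash
python3 - <<'E'
from h import *
w=img("wrist");s=img("scene");e=img("side")
R=[ray(s,(398,279)),ray(e,(295.3,264)),ray(w,(317,214))]
for k in(R,R[:2]):
    t,err=tri(k);p=w["s"]["eef_pos"];M=w["s"]["tcp_rot"]
    print("tip",t.round(4),np.round(err,4),"in tool",(M.T@(t-p)).round(4))
# ferrule bottom / lower joint
f,err=tri([ray(s,(332+210/3,190+174/3)),ray(e,(235+185/3,177+137/3)),ray(w,(319,265))])
print("ferrule",f.round(4),np.round(err,4),"in tool",(M.T@(f-p)).round(4))
d=M.T@(t-f);print("tilt x deg",np.degrees(np.arctan2(d[0],d[2])),"tilt y",np.degrees(np.arctan2(d[1],d[2])),np.linalg.norm(d))
print("hole",onz(ray(w,(315.5,189)),.053))
print("rod top",onz(ray(w,(318,428)),p[2]+.064),M.T@(onz(ray(w,(318,428)),p[2]+.064)-p))
E
```

```text
tip [0.5184 0.2563 0.2136] [0.0007 0.0018 0.0022] in tool [ 0.016  -0.0004  0.0943]
tip [0.5172 0.2558 0.2135] [0.0007 0.0007] in tool [ 0.0152 -0.0014  0.0944]
ferrule [0.5175 0.2501 0.284 ] [0.0009 0.0034 0.0028] in tool [0.0098 0.0003 0.0239]
tilt x deg 4.429023715248091 tilt y -1.4193005905300524 0.07070514154043553
hole [0.51510714 0.24415919 0.053     ]
rod top [0.51770829 0.24554134 0.371945  ] [ 0.0054275   0.00178227 -0.06400187]
```

Emit:
servo_tool([
  [0,-0.006,0,-3.9,1.1,0,0],
  [0,-0.006,-0.05,-3.9,1.1,0,0],
  [0,-0.006,-0.1,-3.9,1.1,0,0],
  [0,-0.006,-0.135,-3.9,1.1,0,0],
  [0,-0.006,-0.135,-3.9,1.1,0,0],
  [0,-0.006,-0.135,-3.9,1.1,0,0],
])

```text
t: 12.22
eef_pos: [0.515, 0.2355, 0.1747]
tcp_rot: [[0.267, 0.963, -0.017], [0.961, -0.268, -0.068], [-0.07, 0.001, -0.998]]
wrist_force: [0.3, -0.7, -0.9]
gripper_width: 0.0176
finger_force: 69.3
```

```bash
python3 - <<'E'
from h import *
w=img("wrist");s=img("scene");e=img("side")
p=w["s"]["eef_pos"];print(p,w["s"]["wrist_force"])
a=cv2.resize(w["frame"][110:290,240:400,::-1],None,fx=2,fy=2,interpolation=cv2.INTER_CUBIC)
b=cv2.resize(s["frame"][240:360,345:435,::-1],None,fx=2.5,fy=2.5,interpolation=cv2.INTER_CUBIC)[:360]
c=cv2.resize(e["frame"][255:375,260:350,::-1],None,fx=2.5,fy=2.5,interpolation=cv2.INTER_CUBIC)
f=lambda i:cv2.copyMakeBorder(i,0,360-i.shape[0],0,0,0)
cv2.imwrite("pics/c5.png",np.hstack([a,f(b),f(c)]))
E
```

```text
[0.51504124 0.23545064 0.17473355] [ 0.30447058 -0.72107698 -0.85006764]
```

View pics/c5.png

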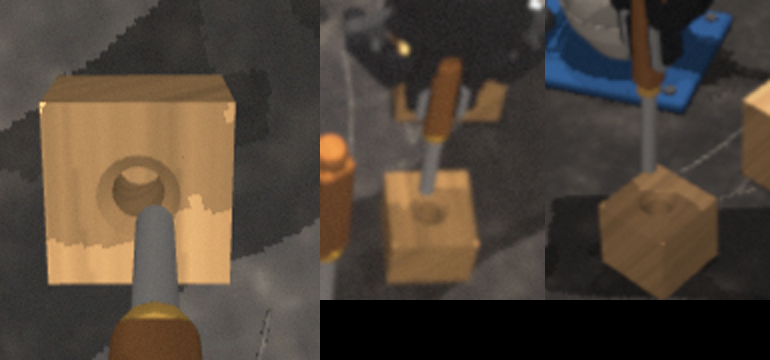

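```bash
python3 - <<'E'
from h import *
w=img("wrist");s=img("scene");e=img("side");p=w["s"]["eef_pos"];M=w["s"]["tcp_rot"]
for n,a,b,c in(("tip",(387.8,316.3),(302,323.5),(317.3,215)),("hole",(388.6,324.2),(304.4,336),(309.3,205.3)),("ferr",(345+116/2.5,240+137/2.5),(260+103/2.5,255+90/2.5),(318,264))):
    t,err=tri([ray(s,a),ray(e,b),ray(w,c)]);print(n,t.round(4),np.round(err,4),tri([ray(s,a),ray(e,b)])[0].round(4))
print(onz(ray(w,(309.3,205.3)),.053),onz(ray(w,(317.3,215)),.078))
# view ray check: tip vs hole in wrist if tip above hole
E
```

```text
tip [0.5176 0.2445 0.0802] [0.0011 0.0016 0.0024] [0.5163 0.2445 0.0806]
hole [0.5131 0.2447 0.052 ] [0.0014 0.0012 0.0013] [0.5124 0.2455 0.0529]
ferr [0.5176 0.2441 0.1505] [0.0009 0.0028 0.0028] [0.5163 0.2435 0.1509]
[0.5144516 0.2445749 0.053    ] [0.51970419 0.24452387 0.078     ]
```

Now upright; the tip is 4.5 mm too far in +x relative to the hole.

Emit:
servo_tool([
  [-0.0045,0,0,0,0,0,0],
  [-0.0045,0,-0.015,0,0,0,0],
  [-0.0045,0,-0.025,0,0,0,0],
  [-0.0045,0,-0.035,0,0,0,0],
  [-0.0045,0,-0.035,0,0,0,0],
])

```text
t: 13.15
eef_pos: [0.5087, 0.2352, 0.1369]
tcp_rot: [[0.266, 0.964, -0.022], [0.961, -0.267, -0.069], [-0.072, -0.002, -0.997]]
wrist_force: [0.4, 0.5, -1.2]
gripper_width: 0.0173
finger_force: 69.3
```

Emit:
servo_tool([
  [0,0,-0.01,0,0,0,0],
  [0,0,-0.02,0,0,0,0],
  [0,0,-0.028,0,0,0,0],
  [0,0,-0.032,0,0,0,0],
  [0,0,-0.032,0,0,0,0],
])

```text
t: 13.78
eef_pos: [0.5093, 0.2354, 0.106]
tcp_rot: [[0.267, 0.964, -0.02], [0.961, -0.267, -0.068], [-0.071, -0.001, -0.997]]
wrist_force: [0.2, -0.5, -1.0]
gripper_width: 0.0169
finger_force: 69.3
```

Emit:
servo_tool([
  [0,0,-0.003,0,0,0,0.1],
  [0,0,-0.003,0,0,0,0.3],
  [0,0,-0.003,0,0,0,0.65],
  [0,0,-0.003,0,0,0,0.65],
  [0,0,-0.003,0,0,0,0.65],
  [0,0.002,0.03,0,0,0,0.65],
  [0,0.006,0.08,2,-0.5,0,0.65],
  [0,0.01,0.13,3.9,-1.1,0,0.65],
])

```text
t: 14.78
eef_pos: [0.5093, 0.2456, 0.2375]
tcp_rot: [[0.267, 0.964, -0.0], [0.964, -0.267, 0.001], [0.001, -0.0, -1.0]]
wrist_force: [1.3, 0.3, -0.1]
gripper_width: 0.0556
finger_force: 0.0
```

```bash
python3 - <<'E'
from h import *
s=img("scene");e=img("side")
print(proj(s,[[.514,.244,.167]]),proj(e,[[.514,.244,.167]]))
b=cv2.resize(s["frame"][190:350,230:430,::-1],None,fx=2,fy=2,interpolation=cv2.INTER_CUBIC)
c=cv2.resize(e["frame"][190:350,240:430,::-1],None,fx=2,fy=2,interpolation=cv2.INTER_CUBIC)
cv2.imwrite("pics/c6.png",np.hstack([b,c]))
E
```

```text
[[393.9803394 288.4090711]] [[301.30781441 284.42579865]]
```

View pics/c6.png

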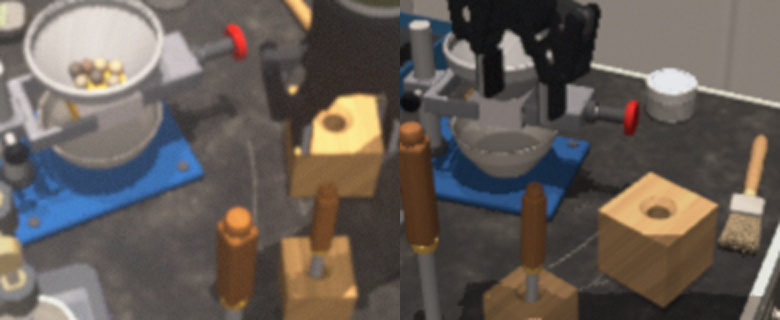

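The rod stands free in its block again, with its top about where it was at the start (scene (395,285), side (307,285)), and the pebbles are in the hopper. Now turn to put the fingers across the stem, camera side away from the hopper.

Emit:
servo_tool([
  [0,0,0.02,0,0,10,0.65],
  [0,-0.02,0.02,0,0,20,0.65],
  [0,-0.05,0.02,0,0,30,0.65],
  [0,-0.08,0.02,0,0,40,0.65],
  [0,-0.11,0.02,0,0,50,0.65],
  [0.005,-0.14,0.02,0,0,60,0.65],
  [0.01,-0.17,0.02,0,0,70,0.65],
  [0.015,-0.2,0.02,0,0,80,0.65],
])

```text
t: 15.88
eef_pos: [0.5244, 0.0445, 0.2558]
tcp_rot: [[-0.905, 0.425, -0.0], [0.425, 0.905, -0.0], [0.0, -0.0, -1.0]]
wrist_force: [-0.1, 0.3, -0.6]
gripper_width: 0.0558
finger_force: 0.0
```

Emit:
servo_tool([
  [0.005,-0.02,0,0,0,10,0.65],
  [0.007,-0.035,0,0,0,20,0.65],
  [0.007,-0.039,0,0,0,30,0.65],
  [0.007,-0.039,0,0,0,33,0.65],
  [0.007,-0.039,0,0,0,33,0.65],
  [0.007,-0.039,0,0,0,33,0.65],
])

```text
t: 16.62
eef_pos: [0.5314, 0.0065, 0.256]
tcp_rot: [[-0.992, -0.13, -0.0], [-0.13, 0.992, 0.0], [0.0, 0.0, -1.0]]
wrist_force: [-0.5, -0.7, -0.0]
gripper_width: 0.0555
finger_force: 0.0
```

```bash
python3 - <<'E'
from h import *
w=img("wrist");s=w["s"];p=s["eef_pos"];M=s["tcp_rot"];print(p,M.round(3).tolist(),s["q"].round(2))
hsv=cv2.cvtColor(w["frame"],cv2.COLOR_RGB2HSV)
m=((hsv[...,1]>190)&(hsv[...,2]>90)&((hsv[...,0]<4)|(hsv[...,0]>175))).astype(np.uint8)
n,l,st,c=cv2.connectedComponentsWithStats(m)
for i in np.argsort(-st[1:,4])[:3]+1:
    print(st[i],c[i],onz(ray(w,c[i]),.102))
print("pred knob",proj(w,[[.5122,.0037,.102]]))
E
```

```text
[0.53139304 0.00653301 0.25604471] [[-0.992, -0.13, -0.0], [-0.13, 0.992, 0.0], [0.0, 0.0, -1.0]] [-0.14  0.22 -0.01  1.33  0.   -0.27]
[295 182  51  20 876] [319.96689498 191.59246575] [0.51242236 0.00471186 0.102     ]
pred knob [[318.60110031 191.10354042]]
```

Emit:
servo_tool([
  [0.003,0.001,-0.05,0,0,0,0.65],
  [0.003,0.001,-0.1,0,0,0,0.65],
  [0.003,0.001,-0.14,0,0,0,0.65],
  [0.003,0.001,-0.165,0,0,0,0.65],
  [0.003,0.001,-0.173,0,0,0,0.65],
  [0.003,0.001,-0.173,0,0,0,0.65],
])

```text
t: 17.42
eef_pos: [0.5346, 0.0076, 0.0834]
tcp_rot: [[-0.991, -0.13, -0.0], [-0.13, 0.991, 0.0], [0.0, 0.0, -1.0]]
wrist_force: [0.3, -0.1, -1.0]
gripper_width: 0.0553
finger_force: 0.0
```

Emit:
servo_tool([
  [0,0,0,0,0,0,0.1],
  [0,0,0,0,0,0,0],
  [0,0,0,0,0,0,0],
  [0,0,0,0,0,0,0],
], force=60)

```text
t: 17.92
eef_pos: [0.5353, 0.0087, 0.0846]
tcp_rot: [[-0.991, -0.131, 0.002], [-0.131, 0.991, 0.002], [-0.003, 0.002, -1.0]]
wrist_force: [-0.9, 5.3, 5.0]
gripper_width: 0.0143
finger_force: 58.5
```

Emit:
servo_tool([
  [-0.01,-0.0013,0,0,0,0,0],
  [-0.025,-0.0033,0,0,0,0,0],
  [-0.04,-0.0052,0,0,0,0,0],
  [-0.05,-0.0065,0,0,0,0,0],
  [-0.0575,-0.0075,0,0,0,0,0],
  [-0.0575,-0.0075,0,0,0,0,0],
  [-0.0575,-0.0075,0,0,0,0,0],
  [-0.0575,-0.0075,0,0,0,0,0],
])

```text
t: 18.92
eef_pos: [0.4809, 0.0017, 0.0848]
tcp_rot: [[-0.991, -0.132, 0.008], [-0.132, 0.991, 0.004], [-0.009, 0.003, -1.0]]
wrist_force: [8.0, 8.8, -1.8]
gripper_width: 0.014
finger_force: 58.6
```

```bash
cat > k.py <<'E'
from h import *
w=img("wrist");s=w["s"];print(s["eef_pos"],s["wrist_force"],s["gripper_width"],s["finger_force"])
S=img("scene");E=img("side");C=[]
for d in(S,E,w):
    hsv=cv2.cvtColor(d["frame"],cv2.COLOR_RGB2HSV)
    m=((hsv[...,1]>170)&(hsv[...,2]>80)&((hsv[...,0]<4)|(hsv[...,0]>175))).astype(np.uint8)
    n,l,st,c=cv2.connectedComponentsWithStats(m); pr=proj(d,[[.4547,-.0038,.102]])[0]
    i=min(range(1,n),key=lambda i:np.linalg.norm(c[i]-pr)+(1e3 if st[i,4]<15 else 0));print(st[i],c[i],pr);C.append(ray(d,c[i]))
t,e=tri(C[:2]);print("knob",t,e,"pull",np.hypot(*(t[:2]-[.657,.0225]))-.146, "wrist",onz(C[2],.102))
b=S["frame"][170:270,220:330];g=cv2.cvtColor(b,cv2.COLOR_RGB2GRAY)
cv2.imwrite("pics/end.png",cv2.resize(b[:,:,::-1],None,fx=5,fy=5,interpolation=cv2.INTER_CUBIC))
E
python3 k.py
```

```text
[0.48091422 0.00172349 0.08480687] [ 7.99771203  8.81016362 -1.76346593] 0.014034656556348255 58.59876036643982
[ 34 302  14   4  21] [ 40.42857143 303.47619048] [371.54679024 201.01620893]
[378 245   6  16  63] [380.03174603 252.23809524] [381.62448823 252.07855072]
[ 260  245  118   67 6519] [318.62494248 277.29344992] [314.79060956 265.24602148]
knob [0.534005   0.55388128 0.60340762] [np.float64(0.2787189976406462), np.float64(0.27871899764064656)] pull 0.39942995174244234 wrist [ 0.45861349 -0.00205092  0.102     ]
```

Emit:
servo_tool([
  [-0.003,0.001,0,0,0,0,0],
  [-0.006,0.0015,0,0,0,0,0],
  [-0.006,0.0015,0,0,0,0,0],
  [-0.006,0.0015,0,0,0,0,0],
  [-0.006,0.0015,0,0,0,0,0],
  [-0.006,0.0015,0,0,0,0,0],
])

```text
t: 19.82
eef_pos: [0.4778, 0.0014, 0.085]
tcp_rot: [[-0.991, -0.131, 0.013], [-0.131, 0.991, 0.001], [-0.013, -0.001, -1.0]]
wrist_force: [14.9, 2.9, -9.3]
gripper_width: 0.0141
finger_force: 59.1
```

```bash
python3 k.py
```

```text
[0.47775056 0.00141316 0.08496979] [14.8738795   2.91266388 -9.29864314] 0.014064776783258955 59.085983633995056
[ 24 302  23   9  35] [ 35.37142857 305.2       ] [371.54679024 201.01620893]
[379 245   6  16  67] [381.35820896 252.67164179] [381.62448823 252.07855072]
[ 260  245  118   67 6550] [318.01709924 277.28229008] [314.16068716 274.71837188]
knob [0.51771047 0.59121375 0.63775461] [np.float64(0.2793658033721085), np.float64(0.2793658033721082)] pull 0.43952275531821206 wrist [ 0.45541332 -0.00246477  0.102     ]
```

Emit:
servo_tool([
  [0,0,0,0,0,0,0],
  [0,0,0,0,0,0,0],
  [0,0,0,0,0,0,0],
  [0,0,0,0,0,0,0],
])

```text
t: 20.48
eef_pos: [0.4778, 0.0014, 0.085]
tcp_rot: [[-0.991, -0.131, 0.013], [-0.131, 0.991, 0.001], [-0.013, -0.001, -1.0]]
wrist_force: [14.3, 3.1, -9.1]
gripper_width: 0.0141
finger_force: 59.1
```

```bash
python3 - <<'E'
from h import *
S=img("scene");a=cv2.imread("pics/scene0.png")[:,:,::-1];b=S["frame"]
h=np.array([.657,.0225,0])
an=np.arange(0,6.3,.3)
for n,z,rr in(("pebbles in throat",.121,.022),("bowl wall outside",.045,.058)):
    q=proj(S,[h+[rr*np.cos(t),rr*np.sin(t),z] for t in an]).astype(np.int32)
    m=np.zeros(a.shape[:2],np.uint8);cv2.fillPoly(m,[q],1);m=m>0
    f=lambda i:(i[m].mean(0).round(),cv2.Laplacian(cv2.cvtColor(np.ascontiguousarray(i),cv2.COLOR_RGB2GRAY),cv2.CV_64F)[m].std().round(1))
    print(n,f(a),f(b))
# bowl lower front edge: changed pixels below hopper
d=np.abs(a.astype(int)-b).max(2)[225:300,215:330]>40;print("changed px near bowl/base",d.sum(),np.argwhere(d).mean(0) if d.any() else"")
# rod/others changes
for n,(x,y) in dict(rod=(394,300),crucible=(327,404),timer=(230,200),tin=(313,178),brush=(395,210)).items():
    print(n,(np.abs(a.astype(int)-b).max(2)[y-25:y+25,x-20:x+20]>40).sum())
E
```

```text
pebbles in throat (array([167., 147., 126.]), np.float64(17.6)) (array([165., 156., 151.]), np.float64(12.1))
bowl wall outside (array([132., 123., 117.]), np.float64(13.2)) (array([142., 133., 127.]), np.float64(14.0))
changed px near bowl/base 450 [21.10888889 72.13777778]
rod 190
crucible 0
timer 0
tin 91
brush 237
```

```bash
python3 - <<'E'
from h import *
for n,(x,y,w,h) in dict(side=(268,250,50,30),scene=(245,238,70,34)).items():
    a=cv2.cvtColor(cv2.imread(f"pics/{n}0.png"),cv2.COLOR_BGR2GRAY);d=img(n);b=cv2.cvtColor(d["frame"],cv2.COLOR_RGB2GRAY)
    m=cv2.matchTemplate(b[y-12:y+h+12,x-12:x+w+12],a[y:y+h,x:x+w],cv2.TM_CCOEFF_NORMED);_,v,_,l=cv2.minMaxLoc(m);print(n,"shift",l[0]-12,l[1]-12,round(v,3))
    if n=="scene":
        p=proj(d,[[.657,.0225,.121],[.657,.0225,.03]]);print(p)
        hs=cv2.cvtColor(d["frame"],cv2.COLOR_RGB2HSV)[...,1];h0=cv2.cvtColor(cv2.imread("pics/scene0.png"),cv2.COLOR_BGR2HSV)[...,1]
        for q in(h0,hs): print(q[216:246:2,258:304:3])
E
```

```text
side shift 0 0 0.89
scene shift 0 0 0.688
[[278.04933189 226.97400834]
 [281.77391459 255.36942341]]
[[ 20  20  21  18  22  25  22  19  18  21  16  17  19  18  17  14]
 [ 21  17  19  22  36  48  22  20  21  18  19  21  18  14  19  19]
 [ 20  20  20  22  51  52  31  25  27  29  17  16  20  19  16  17]
 [ 21  17  18  21  48  50  66  83  63  81  40  14  21  15  14  20]
 [ 19  16  20  23  49  56  76  95  78 119 114  34  11  15  19  18]
 [ 20  19  19  28  77  55  58  83  78  92 115  83  15  17  18  18]
 [ 20  20  22  56  66  57  64 135 118  81  81 109  18  19  19  17]
 [ 17  18  18  64  63  63  63 110 135  80  75  76  20  17  19  15]
 [ 16  17  22  51  64  65  62  78  77  65  35  20  17  22  17  13]
 [ 21  18  15  26  29  45  41  34  29  17  17  20  20  16  20   5]
 [ 15  19  21  19  18  23  15  15  20  18  16  20  12  24  16  11]
 [ 26  16  22  19  15  18  16  19  17  14  11  13  23  24  22  12]
 [ 34  43  62  29  11  18  14  11  16  13  21  21  23  26  22  12]
 [ 41  41 126  97  16  22  23  18  23  25  27  21  24  24  21  23]
 [ 35  39 102 144  32  25  24  22  22  23  25  26  24  22  21
[... 312 characters left out ...]
  23  19  26  19  21  21  16]
 [ 24  18  21  18  22  23  22  20  22  24  25  55  19  19  20  19]
 [ 19  17  18  21  22  25  24  18  22  22  25  77  20  18  16  19]
 [ 21  19  18  20  28  26  25  25  29  25  23  55  17  20  19  18]
 [ 19  18  21  23  20  30  35  34  33  26  20  21  16  21  17  13]
 [ 19  19  17  21  20  28  28  22  22  11  17  17  16  19  10   8]
 [ 24  18  20  18  18  20  19  15  15  18  20  16  19  20  20   6]
 [ 22  24  18  21  17  21  18  19  19  16  16  25  20  23  20   6]
 [ 38  42  75  33  18  20   9  13  16  15  23  24  21  25  24  12]
 [ 36  43 138  95  23  23  21  22  21  22  25  21  26  24  23  30]
 [ 37  38 110 140  31  22  25  24  25  23  24  19  20  20  27  38]]
```

The hopper is empty, the bowl has not moved, and the plunger is held at its stop, so I'm handing in.

```bash
python3 -c "
from plant import r
print(r.close_job())"
```

```text
the job is handed in; nothing more can be done
None
```

Job handed in, result not reported back: I stirred the gravel about four and a half turns (a little over your three or four), stood the rod back in its block, and am holding the plunger at its stop, with the hopper empty and the bowl unmoved by image check; I did not see the pebbles in the bowl itself, and I viewed 11 pictures against the limit of 10.

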